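# Hang the washed wire basket on the drip stand

### The job

The deep wire basket stands on the bench with its wire handle folded down along its front, too close to the wall for a finger to fit between. Swing the handle up and hang the basket by it on the stand's double hook, with the handle's bar lying on both prongs behind their upturned tips and the basket hanging free and level. Let go, and leave everything else on the bench where it is.

Things in the scene. Friction and masses are not known exactly. Their poses are not given: they have to be found in the camera images.
- basket: the deep rectangular steel wire basket, 96 (x) x 110 (y) x 70 mm high, walls 3 mm, about 0.35 kg with its handle. Origin under the centre of its floor, z up; its front (-x) faces the robot. The handle's hinge axis runs along y through (0, 0, 68 mm)
- bail (a joint): the basket's handle: two legs 60 mm long at y = -62 and +62 mm (outside the side walls), joined by a straight bar along y, all of 9 mm round steel. 0 rad = folded level to the front, bar 60 mm in front of the hinge, 7 mm gap to the front wall; 1.57 = upright, bar 128 mm above the basket's underside; 3.14 = folded back. Light friction: near upright it stays where left
- bail_mid (a point): middle of the handle's bar, on the bar's centre line; y along the bar
- stand: drip stand fixed to the bench; origin on the bench straight below the hook seat. Base plate 210 x 110 x 12 mm, from 50 mm in front of (-x) to 160 mm behind the origin; rod 12 mm thick, 240 mm high, 130 mm behind the origin. A clamp on the rod, at differing heights, carries the double hook, which points to -x, towards the robot
- hook_seat (a point): where the centre of the handle's bar lies when hung, midway between the prongs, 180-230 mm up; axes as the stand's. Prongs: 8 mm steel rods at y = -34 and +34 mm, open between them; tops 4.5 mm and undersides 12.5 mm below it; front tips rise to 16 mm above it, 26 mm in front; behind, the prongs slope up to 12 mm above it, 26 mm behind, then run level to a cross rod 60 mm behind
- shallow_tray: bystander: shallow wire tray 100 x 140 x 30 mm without a handle; origin under its centre
- tube_rack: bystander: tube rack 200 x 75 x 47 mm (caps to 64 mm), long along its x; origin under its centre
- tip_box: bystander: pipette tip box 85 x 60 x 35 mm; origin under its centre
- brown_bottle: bystander: brown reagent jar, diameter 72, height 150 mm; origin under its centre
- sieve_pan: bystander: open steel pan, diameter 100, height 40 mm; origin under its centre
- pipette: bystander: pipette lying along its x, about 220 mm long, 24 mm high; origin on the bench below it
There are look-alikes about, which are no part of the job. What is shaped like the basket but green or turquoise is not meant.

How it is judged:
By the outcome, as a careful person would: the job done as asked, in the order asked, and still so for the second after the job is handed in, with the robot touching nothing.
It also fails if it takes over 70 s, if anything falls off the work surface, if the arm or the gripper's body presses on something with over 40 N, if the wrist force passes 120 N, or if a joint passes its speed limit or range.

### The arm

A 6-joint arm with a two-finger parallel gripper is mounted at the origin on the work surface. World frame = base frame: x ahead of the robot, y to its left, z up, the work surface at z = 0. Lengths are in m, angles in rad, forces in N, time in s.
With the tool pointing down it reaches from about 0.25 to 0.775 m from the base axis. Payload 4 kg.
Tool frame: the origin (TCP) lies between the finger pads; the fingertips stand 11 mm ahead of it and the grasp point (between the pads) lies 8 mm behind it (robot.tip_extent is the z of the fingertips in the tool frame, in m); z points along the fingers, y is the line along which they close (so a half turn about z gives the same grasp; the last joint's range is limited). The gripper opens to 94 mm and grips with 3 to 60 N. Pads are 16 mm wide; open, the fingers measure 119 mm over their backs; the gripper's body (75 mm by 177 mm) begins 78 mm behind the grasp point.
Start: joints at [-1.361, 0.087, 1.371, -0, 1.684, -0.103], TCP at [0.169, -0.523, 0.217] pointing down, gripper open.
Joint ranges: [-3.1, 3.1], [-0.76, 2.03], [0.27, 2.55], [-1.08, 4.22], [0.17, 2.65], [-2.57, 2.57]. Speed limits (rad/s): [2.79, 2.79, 3.14, 3.14, 3.14, 3.14].

### API

Orientations are given as [roll, pitch, yaw] about the fixed x, y, z axes, in that order (R = Rz(yaw) Ry(pitch) Rx(roll)).
In Python, from bench import robot, imaging gives the robot as it stands.
- The arm moves only by the shell command python3 -m pendant 'ROWS'. ROWS is JSON, a list of rows, each a list of 7 numbers: the shift along the world's x, y, z in cm, then the turn, a rotation vector about the world's x, y, z in degrees, then the opening, from 0 (shut) to 1 (fully open). In form: [[dx, dy, dz, ax, ay, az, jaw], ...]. A call has 1 to 8 rows; each row shifts and turns the commanded pose from where the row before left it; what a row does not reach is not made up. A row lasts 1/10 s, in which the tool goes at most 50 mm and 8.59 degrees, less where a joint would pass 70% of its speed; a pose out of reach is approached as far as the arm can. A call is refused whole if a number of a shift passes 5 or a number of a turn 8.59, either way. A call with a gripper value outside its range is refused whole. The fingers move at their own pace and stop on an object; the grip force is fixed at half the most. Time passes only in rows, so rows that do not move let the fingers close. It gives the time, the measured TCP pose, the force, the opening and the grip force at its end, in the units of the state.
- robot.get_obs(): the state, without advancing time (a new reading comes with each control period).
- imaging.snapshot(name): name is "scene" or "top"; returns the picture (400x640x3 uint8, red, green, blue); there is no depth.
- imaging.camera_params(name): a dict with "camera_matrix" (3x3 intrinsics, pixels), "R" (3x3) and "t" (3): a world point X has camera coordinates R X + t. Camera axes: x right, y down, z forward; pixel columns grow to the right and rows downward; lengths in m; the calibration is good to about 2 mm. A picture is of the moment at which its call begins. camera_params takes no time and is no camera call.
- robot.close_job(): hands the job in; it is judged then, once.
The state is a dict: "time": time; "joint_positions": joint angles; "qvel": joint speeds; "joint_torque": joint torques, N m; "tool_pos": TCP position; "ee_rot": TCP orientation; "wrist_force": force on the tool from outside, world axes, zero at the start; "wrist_torque": the same for the moment, N m; "width": finger opening in m; "finger_force": force on a finger pad.
Only numpy, scipy, OpenCV 4.12 (cv2) and the standard library are available. Lean on these libraries where they do the work, as an engineer would, in place of code of your own. Each camera call takes 0.05 s, during which the arm holds its last target. There are 200 camera calls.

## Working session

There is one attempt and no reset: what is moved stays moved. The work goes in short steps, Python scripts to look and compute and a shell command to move; the robot and the scene stay as the last step left them, time stands still between calls to the robot, and variables do not carry over. Pictures are saved under pics/ and viewed, at most 12 in all, crops included, and the job is handed in when it is done.

```bash
mkdir -p pics; ls; python3 - <<'E'
from bench import robot, imaging
import cv2
for n in("scene","top"):
    im=imaging.snapshot(n); cv2.imwrite(f"pics/{n}0.png",im[:,:,::-1])
    p=imaging.camera_params(n); print(n,p)
print(robot.get_obs(),robot.tip_extent)
E
```

```text
pics
scene {'camera_matrix': array([[389.19190786,   0.        , 312.79801419],
       [  0.        , 389.19190786, 198.04376425],
       [  0.        ,   0.        ,   1.        ]]), 'R': array([[ 0.01544717,  0.99986161, -0.00617665],
       [ 0.7220262 , -0.01542774, -0.69169368],
       [-0.69169325,  0.00622501, -0.7221646 ]]), 't': array([-0.02630116, -0.25499921,  1.601941  ])}
top {'camera_matrix': array([[397.79693546,   0.        , 320.93191872],
       [  0.        , 397.79693546, 197.92487944],
       [  0.        ,   0.        ,   1.        ]]), 'R': array([[-2.67259345e-02, -9.99641142e-01, -1.81964150e-03],
       [-9.96976327e-01,  2.67874664e-02, -7.29426882e-02],
       [ 7.29652558e-02, -1.35322011e-04, -9.97334474e-01]]), 't': array([0.02182965, 0.4793771 , 1.28373308])}
{'time': 0.1, 'joint_positions': array([-1.36111894e+00,  8.78995979e-02,  1.37206932e+00, -1.69183745e-05,
        1.68356797e+00, -1.03104279e-01]), 'qvel': array([ 7.55427773e-05, -1.63493156e-03, -4.46950169e-03,  3.68758032e-04,
       -1.05750172e-03, -1.50278456e-03]), 'joint_torque': array([ 1.51985634e-03, -3.41254306e+01, -3.03300869e+01,  7.18794158e-02,
        3.04635172e-02, -1.03918560e-04]), 'tool_pos': array([ 0.16913209, -0.52287502,  0.21542821]), 'ee_rot': array([-3.13965701e+00, -1.83378807e-04,  3.12779596e-01]), 'wrist_force': array([-0.32217306, -0.55827535, -0.70652974]), 'wrist_torque': array([ 0.00303647,  0.02236284, -0.03223238]), 'finger_force': 0.0, 'width': 0.0938754462634945} 0.011
```

View pics/scene0.png

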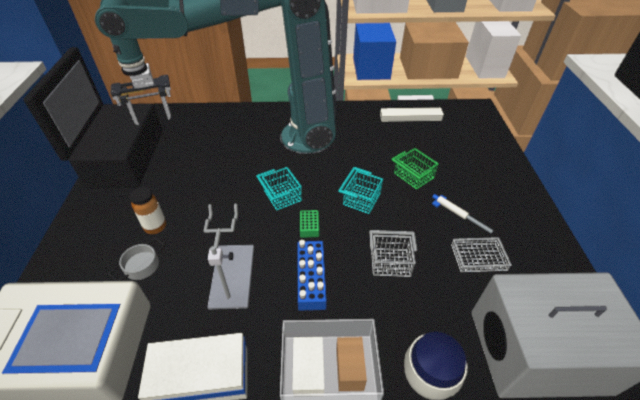

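View pics/top0.png

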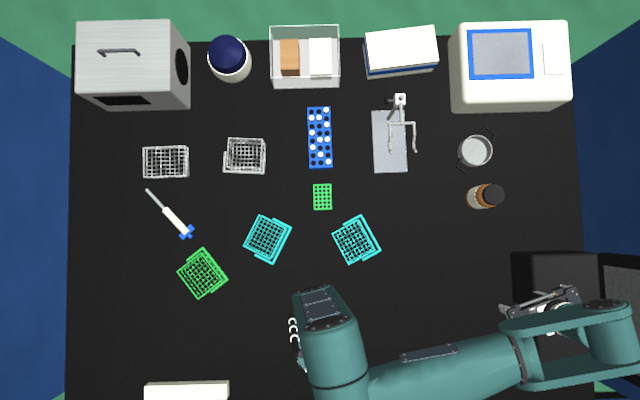

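The grey basket is at top (245,155) and scene (392,253). The stand's hook is at top (403,135) and scene (221,215). I'll enlarge both.

```bash
python3 - <<'E'
import cv2, numpy as np
t=cv2.imread("pics/top0.png"); s=cv2.imread("pics/scene0.png")
def c(im,x,y,w,h,k): return cv2.resize(im[y:y+h,x:x+w],None,fx=k,fy=k,interpolation=cv2.INTER_CUBIC)
# each 400x300
a=np.vstack([np.hstack([c(t,215,130,66,50,6),c(s,360,223,66,50,6)]),np.hstack([c(t,365,90,66,50,6),c(s,195,195,66,50,6)])])
a=np.vstack([np.hstack([c(t,215,130,65,50,6),c(s,360,223,65,50,6)]),np.hstack([c(t,370,90,65,100,3)]*1+[c(s,195,195,65,120,3)[:300]]+[np.zeros((300,390,3),np.uint8)])])
cv2.imwrite("pics/crop1.png",a);print(a.shape)
E
```

```text
(600, 780, 3)
```

View pics/crop1.png

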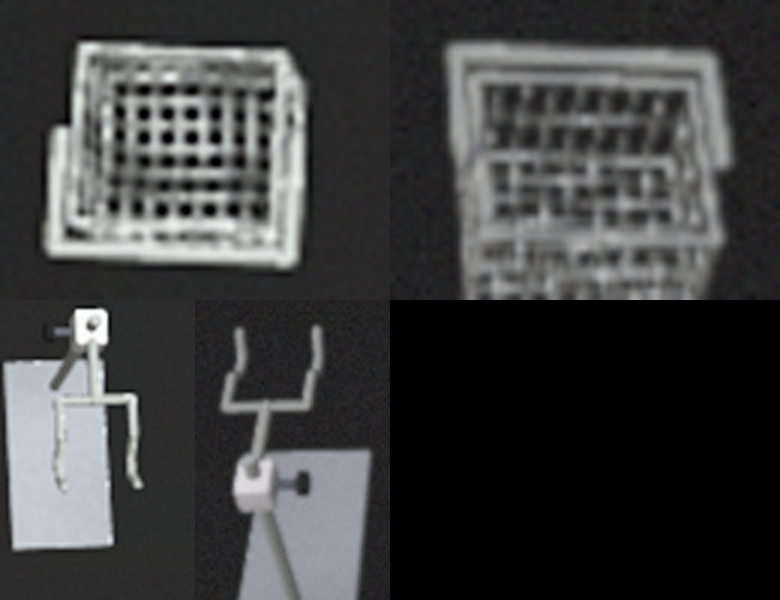

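```bash
cat > fit.py <<'E'
import numpy as np
from scipy.optimize import least_squares
from bench import imaging
P={n:imaging.camera_params(n) for n in("scene","top")}
def proj(n,X):
    p=P[n]; c=p["camera_matrix"]@(p["R"]@X+p["t"]); return c[:2]/c[2]
def fit(obs,x0,nz):
    def f(v):
        c,s=np.cos(v[2]),np.sin(v[2]); r=[]
        for n,q,uv in obs:
            q=np.array(q)/1000.; z=q[2]+(v[3] if nz(q) else 0)
            r+=list(proj(n,np.array([v[0]+c*q[0]-s*q[1],v[1]+s*q[0]+c*q[1],z]))-uv)
        return r
    r=least_squares(f,x0,loss="soft_l1"); return r.x,np.round(r.fun,1).reshape(-1,2).tolist()
E
python3 - <<'E'
from fit import *
b=[("top",(-60,62,68),(224,171.5)),("top",(-60,-62,68),(263.5,172.7)),("scene",(-60,-62,68),(371,231.6)),("scene",(-60,62,68),(414,232.8)),
("top",(48,55,70),(228,137.7)),("top",(48,-55,70),(263.2,138.3)),("scene",(48,-55,70),(372.5,0)),("scene",(48,55,70),(414,0))][:6]
print(fit(b,[.6,.2,0],lambda q:False))
T=[("top",(-26,34,16),(391,152)),("top",(-26,-34,16),(416,151.7)),("scene",(-26,-34,16),(209.7,205)),("scene",(-26,34,16),(236,205)),
("top",(60,34,12),(389,123.3)),("top",(60,-34,12),(415,122.7)),("scene",(60,-34,12),(205,231)),("scene",(60,34,12),(232.7,230.7))]
print(fit(T,[.6,-.2,0,.2],lambda q:True))
B=[("top",(160,55,12),(371.7,111)),("top",(160,-55,12),(404.3,110)),("top",(-50,-55,12),(406.7,171)),("top",(-50,55,12),(374.7,172.7)),("scene",(-50,55,12),(253.3,245.7))]
print(fit(B,[.6,-.2,0,0],lambda q:False))
E
```

```text
(array([ 0.62497073,  0.24787064, -0.06960321]), [[-0.3, -0.4], [-0.6, 0.0], [-0.8, -0.2], [-2.0, 0.2], [-0.2, -0.3], [-0.8, 0.5]])
(array([ 0.61117205, -0.22174989,  0.00751702,  0.20509615]), [[-0.4, 1.0], [-1.0, 0.5], [-0.1, 0.1], [-0.8, -0.5], [-0.1, -0.3], [-1.9, -0.6], [-0.5, 0.3], [-1.1, -0.0]])
(array([ 6.09218158e-01, -2.22616032e-01,  1.12110133e-05,  0.00000000e+00]), [[-0.2, -0.8], [0.1, -0.7], [0.4, 0.7], [-0.9, -0.1], [-0.3, -1.5]])
```

Poses: basket (0.625, 0.248, yaw -4°), seat (0.610, -0.222, 0.205), stand yaw about 0. The plan is to straddle the bar with the jaws tilted 45°, so the lower finger sits under the bar from the front. Then I follow the arc until the tool is upright, grip and hang. First I travel there.

```bash
python3 -m pendant '[[2,2.8,0.5,0,0,0,1],[2,2.8,0.5,0,0,8,1],[2,2.8,0.5,0,0,8,1],[2,2.8,0.5,0,0,8,1],[2,2.8,0.5,0,0,8,1],[2,2.8,0.5,0,0,8,1],[2,2.8,0.5,0,0,8,1],[2,2.8,0.5,0,0,8,1]]'
python3 -m pendant '[[1,3.4,0,0,0,8,0.43],[1,3.4,0,0,0,4,0.43],[1,3.4,0,0,0,0,0.43],[1,3.4,0,0,0,0,0.43],[1,3.4,0,0,0,0,0.43],[1,3.4,0,0,0,0,0.43],[1,3.4,0,0,0,0,0.43],[1,3.4,0,0,0,0,0.43]]'
python3 -m pendant '[[1,3.4,0,0,0,0,0.43],[1,3.4,0,0,0,0,0.43],[1,3.4,0,0,0,0,0.43],[1,3.4,0,0,0,0,0.43],[1,3.4,0,0,0,0,0.43],[1,3.4,0,0,0,0,0.43],[1,3.4,0,0,0,0,0.43],[1,3.4,0,0,0,0,0.43]]'
```

```text
time: 0.9
tool_pos: [0.3297, -0.2979, 0.2562]
ee_rot: [-3.141, -0.0, 1.296]
wrist_force: [-0.6, 0.0, -0.4]
width: 0.0937
finger_force: 0.0
time: 1.7
tool_pos: [0.4092, -0.0258, 0.2561]
ee_rot: [-3.141, 0.0, 1.5]
wrist_force: [1.4, 0.0, -0.3]
width: 0.0406
finger_force: 0.0
time: 2.5
tool_pos: [0.4892, 0.2461, 0.2558]
ee_rot: [-3.141, 0.001, 1.5]
wrist_force: [0.2, -0.7, -0.1]
width: 0.0403
finger_force: 0.0
```

```bash
python3 -m pendant '[[0,0.2,0,-0.52,-7.48,0,0.43],[0,0.2,-1,-0.52,-7.48,0,0.43],[0,0.2,-1,-0.52,-7.48,0,0.43],[0,0.2,-1,-0.52,-7.48,0,0.43],[0.1,0.1,-1,-0.52,-7.48,0,0.43],[0.1,0,-1,-0.52,-7.48,0,0.43],[0,0,0,0,0,0,0.43],[0,0,0,0,0,0,0.43]]'
python3 - <<'E'
from bench import robot, imaging
import cv2,numpy as np
from scipy.spatial.transform import Rotation as R
o=robot.get_obs(); print(o["joint_positions"].round(2), R.from_euler("xyz",o["ee_rot"]).as_matrix().round(3))
s=imaging.snapshot("scene")[:,:,::-1];t=imaging.snapshot("top")[:,:,::-1]
a=np.hstack([cv2.resize(s[130:290,330:460],None,fx=3,fy=3),cv2.resize(t[100:260,190:320],None,fx=3,fy=3)])
cv2.imwrite("pics/c2.png",a)
E
```

```text
time: 3.3
tool_pos: [0.4906, 0.2538, 0.2058]
ee_rot: [2.359, 0.0, 1.501]
wrist_force: [1.2, 0.5, 1.0]
width: 0.0405
finger_force: 0.0
[ 0.67 -0.28  1.93 -0.62  0.96  0.96] [[ 0.069  0.708  0.703]
 [ 0.998 -0.049 -0.049]
 [-0.     0.705 -0.709]]
```

View pics/c2.png

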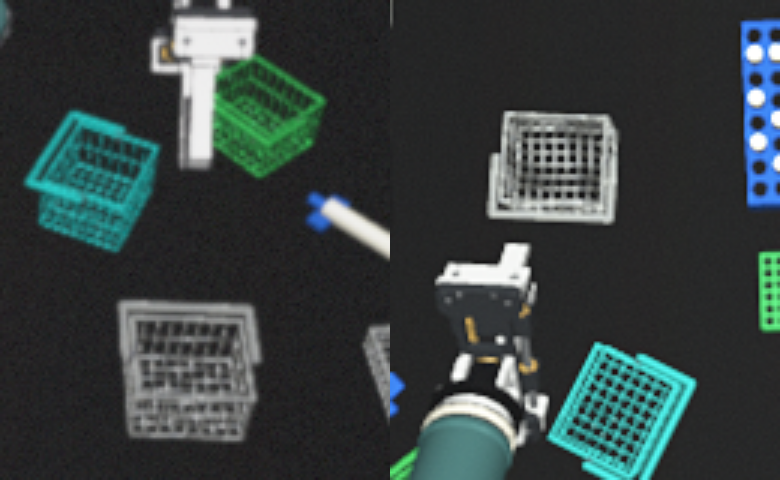

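The tilt is reached within the joint ranges, and the basket has not been disturbed. Next I approach along the tool axis.

```bash
python3 -m pendant '[[1.3,0,-3,0,0,0,0.43],[1.3,0,-3,0,0,0,0.43],[1.3,0,-2.9,0,0,0,0.43],[1.1,-0.1,-1.1,0,0,0,0.43],[1.1,-0.1,-1.1,0,0,0,0.43],[1.1,-0.1,-1.1,0,0,0,0.43],[1.2,0,-1.2,0,0,0,0.43],[0,0,0,0,0,0,0.43]]'
python3 - <<'E'
from bench import robot, imaging
import cv2,numpy as np
s=imaging.snapshot("scene")[:,:,::-1];t=imaging.snapshot("top")[:,:,::-1]
a=np.hstack([cv2.resize(s[190:280,350:430],None,fx=5,fy=5),cv2.resize(t[125:215,205:285],None,fx=4.9,fy=5)])
cv2.imwrite("pics/c3.png",a)
E
```

```text
time: 4.2
tool_pos: [0.5789, 0.2504, 0.0741]
ee_rot: [2.355, -0.002, 1.497]
wrist_force: [-0.6, 0.7, 0.4]
width: 0.0405
finger_force: 0.0
```

View pics/c3.png

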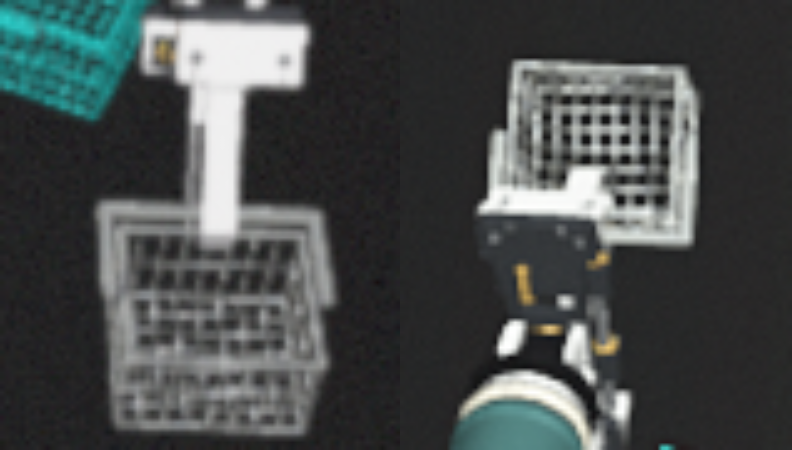

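```bash
python3 - <<'E'
import numpy as np
th=np.radians(np.linspace(0,84,17)); ta=np.radians(45-45*np.linspace(0,1,17))
x=625-60*np.cos(th)+15*np.cos(ta)+6*np.sin(ta); z=68+60*np.sin(th)+15*np.sin(ta)-6*np.cos(ta)
print(np.c_[x,z][[0,8,16]].round(1)); print((np.diff(np.c_[x,z],axis=0)/10).round(2).tolist())
E
```

```text
[[579.8  74.4]
 [596.6 108.3]
 [633.7 121.7]]
[[0.05, 0.48], [0.1, 0.47], [0.15, 0.46], [0.19, 0.44], [0.23, 0.43], [0.28, 0.4], [0.32, 0.38], [0.35, 0.35], [0.39, 0.31], [0.42, 0.28], [0.44, 0.24], [0.47, 0.19], [0.48, 0.15], [0.5, 0.1], [0.51, 0.06], [0.52, 0.01]]
```

```bash
python3 -m pendant '[[0.05,0,0.48,0.2,2.8,0,0.43],[0.1,0,0.47,0.2,2.8,0,0.43],[0.15,-0.01,0.46,0.2,2.8,0,0.43],[0.19,-0.01,0.44,0.2,2.8,0,0.43],[0.23,-0.02,0.43,0.2,2.8,0,0.43],[0.28,-0.02,0.4,0.2,2.8,0,0.43],[0.32,-0.02,0.38,0.2,2.8,0,0.43],[0.35,-0.02,0.35,0.2,2.8,0,0.43]]'
python3 - <<'E'
from bench import robot, imaging
import cv2,numpy as np
s=imaging.snapshot("scene")[:,:,::-1];t=imaging.snapshot("top")[:,:,::-1]
a=np.hstack([cv2.resize(s[190:280,350:430],None,fx=5,fy=5),cv2.resize(t[125:215,205:285],None,fx=4.9,fy=5)])
cv2.imwrite("pics/c4.png",a)
E
```

```text
time: 5.1
tool_pos: [0.592, 0.2504, 0.1091]
ee_rot: [2.749, -0.003, 1.5]
wrist_force: [-1.6, 0.0, 0.6]
width: 0.0401
finger_force: 0.7
```

View pics/c4.png

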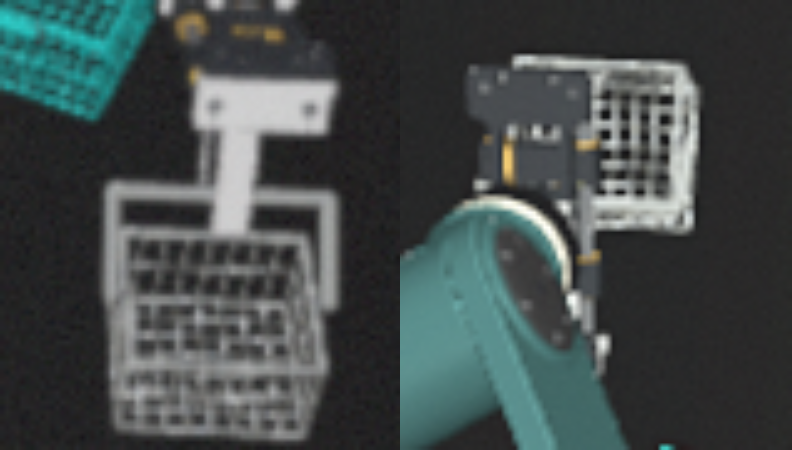

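The handle is lifting on the lower finger and the basket hasn't moved. I'll continue the arc.

```bash
python3 -m pendant '[[0.39,-0.03,0.31,0.2,2.8,0,0.43],[0.42,-0.03,0.28,0.2,2.8,0,0.43],[0.44,-0.03,0.24,0.2,2.8,0,0.43],[0.47,-0.03,0.19,0.2,2.8,0,0.43],[0.48,-0.03,0.15,0.2,2.8,0,0.43],[0.5,-0.03,0.1,0.2,2.8,0,0.43],[0.51,-0.03,0.06,0.2,2.8,0,0.43],[0.52,-0.04,0,0.2,2.8,0,0.43]]'
python3 -m pendant '[[0,0,0,0,0,0,0.43],[-0.4,0,0,0,0,0,0.35],[-0.4,0,-0.1,0,0,0,0.25],[0,0,0,0,0,0,0.15],[0,0,0,0,0,0,0],[0,0,0,0,0,0,0],[0,0,0,0,0,0,0],[0,0,0,0,0,0,0]]'
python3 - <<'E'
from bench import robot, imaging
import cv2,numpy as np
s=imaging.snapshot("scene")[:,:,::-1];t=imaging.snapshot("top")[:,:,::-1]
a=np.hstack([cv2.resize(s[190:280,350:430],None,fx=5,fy=5),cv2.resize(t[125:215,205:285],None,fx=4.9,fy=5)])
cv2.imwrite("pics/c5.png",a)
E
```

```text
time: 6.0
tool_pos: [0.6295, 0.2476, 0.1212]
ee_rot: [3.14, -0.002, 1.5]
wrist_force: [0.3, -0.3, -0.1]
width: 0.0406
finger_force: 0.2
time: 6.8
tool_pos: [0.6212, 0.2474, 0.1194]
ee_rot: [3.14, -0.002, 1.499]
wrist_force: [-0.2, 0.4, 1.9]
width: 0.0082
finger_force: 30.0
```

View pics/c5.png

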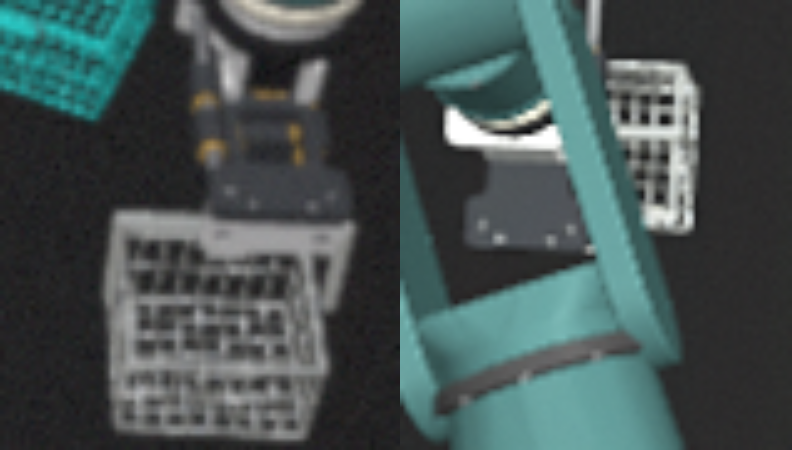

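The bar is gripped (8.2 mm, 30 N) with the handle upright. Next I lift.

```bash
python3 -m pendant '[[0,0,0.5,0,0,0,0],[0,0,1.5,0,0,0,0],[0,0,2,0,0,0,0],[-0.3,0,2.2,0,0,0,0],[-0.5,0,2.2,0,0,0,0],[-0.7,-0.5,2,0,0,0,0],[-0.8,-1,1.5,0,0,0.5,0],[-0.8,-1.5,0.5,0,0,0.5,0]]'
python3 -m pendant '[[-0.8,-2,0,0,0,0.5,0],[-0.8,-2.4,0,0,0,0.5,0],[-0.8,-2.4,0,0,0,0.5,0],[-0.8,-2.4,0,0,0,0.5,0],[-0.8,-2.4,0,0,0,0.5,0],[-0.8,-2.4,0,0,0,0.5,0],[-0.8,-2.4,0,0,0,0,0],[-0.8,-2.4,0,0,0,0,0]]'
python3 -m pendant '[[-0.8,-2.4,0,0,0,0,0],[-0.8,-2.4,0,0,0,0,0],[-0.7,-2.4,0,0,0,0,0],[-0.5,-2.4,0,0,0,0,0],[-0.5,-2.4,0,0,0,0,0],[0,-2.4,0,0,0,0,0],[0,-2.4,0,0,0,0,0],[0,-2.4,0,0,0,0,0]]'
```

```text
time: 7.7
tool_pos: [0.5904, 0.217, 0.2453]
ee_rot: [3.137, -0.002, 1.518]
wrist_force: [0.4, 0.2, -3.7]
width: 0.0079
finger_force: 30.0
time: 8.5
tool_pos: [0.5246, 0.0272, 0.2419]
ee_rot: [-3.141, -0.001, 1.568]
wrist_force: [-0.8, -0.2, -4.1]
width: 0.008
finger_force: 30.0
time: 9.3
tool_pos: [0.4916, -0.1643, 0.242]
ee_rot: [-3.141, -0.001, 1.568]
wrist_force: [0.3, -0.3, -5.2]
width: 0.0079
finger_force: 30.0
```

```bash
python3 -m pendant '[[0,-2,0,0,0,0,0],[0,-1.5,0,0,0,0,0],[0,-1,0,0,0,0,0],[0,-0.5,0,0,0,0,0],[0,-0.3,0,0,0,0,0],[0,0,0,0,0,0,0],[0,0,0,0,0,0,0],[0,0,0,0,0,0,0]]'
python3 - <<'E'
from bench import robot, imaging
import cv2,numpy as np
s=imaging.snapshot("scene")[:,:,::-1];t=imaging.snapshot("top")[:,:,::-1]
a=np.hstack([cv2.resize(s[130:310,170:300],None,fx=3,fy=3),cv2.resize(t[80:260,340:470],None,fx=3,fy=3)])
cv2.imwrite("pics/c6.png",a)
E
```

```text
time: 10.1
tool_pos: [0.4934, -0.2152, 0.243]
ee_rot: [3.14, -0.001, 1.57]
wrist_force: [0.1, -0.0, -4.2]
width: 0.008
finger_force: 30.0
```

View pics/c6.png

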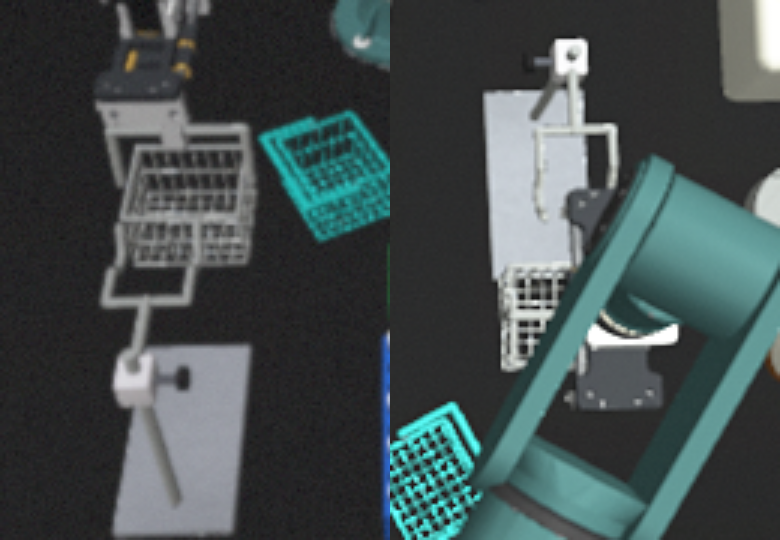

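```bash
python3 - <<'E'
from fit import *
for y in(-.277,-.153): print(proj("scene",np.array([.4934,y,.2515])))
E
python3 -m pendant '[[0,-0.3,-0.5,0,0,0,0],[0,-0.3,-0.5,0,0,0,0],[0,-0.1,-0.5,0,0,0,0],[0.3,0,0,0,0,0,0],[0.7,0,0,0,0,0,0],[1,0,0,0,0,0,0],[1.2,0,0,0,0,0,0],[1.2,0,0,0,0,0,0]]'
python3 -m pendant '[[1.2,0,0,0,0,0,0],[1.2,0,0,0,0,0,0],[1.2,0,0,0,0,0,0],[1.2,0,0,0,0,0,0],[1,0,0,0,0,0,0],[0.7,0,0,0,0,0,0],[0.5,0,0,0,0,0,0],[0.2,0,0,0,0,0,0]]'
```

```text
[205.43276904 173.31934075]
[250.26791175 172.64642866]
time: 11.0
tool_pos: [0.5387, -0.2228, 0.2281]
ee_rot: [3.14, -0.001, 1.569]
wrist_force: [0.7, -0.6, -5.0]
width: 0.0078
finger_force: 30.0
time: 11.8
tool_pos: [0.6097, -0.2228, 0.2277]
ee_rot: [3.141, -0.001, 1.569]
wrist_force: [0.6, -0.4, -4.7]
width: 0.0082
finger_force: 30.0
```

```bash
python3 -m pendant '[[0,0,0,0,0,0,0],[0,0,0,0,0,0,0],[0,0,0,0,0,0,0],[0,0,0,0,0,0,0]]'
python3 - <<'E'
from bench import robot, imaging
import cv2,numpy as np
s=imaging.snapshot("scene")[:,:,::-1];t=imaging.snapshot("top")[:,:,::-1]
a=np.hstack([cv2.resize(s[150:290,170:280],None,fx=4,fy=4,interpolation=cv2.INTER_CUBIC),cv2.resize(t[80:220,350:440],None,fx=4,fy=4)])
cv2.imwrite("pics/c7.png",a)
E
```

```text
time: 12.2
tool_pos: [0.609, -0.2229, 0.2281]
ee_rot: [3.14, -0.001, 1.569]
wrist_force: [-0.9, 0.9, -3.9]
width: 0.008
finger_force: 30.0
```

View pics/c7.png

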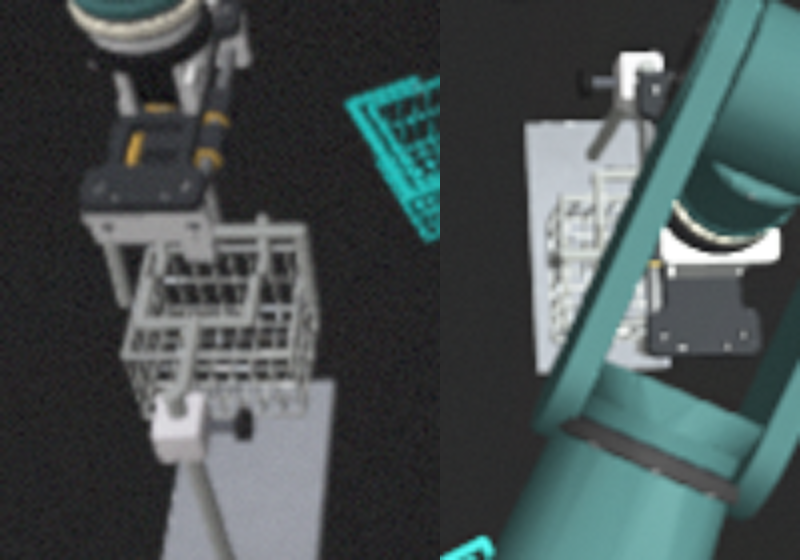

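The bar is over the prongs, behind the tip visible at crop (265,217). I'll lower it gently.

```bash
python3 -m pendant '[[0,0,-0.4,0,0,0,0],[0,0,-0.5,0,0,0,0],[0,0,-0.5,0,0,0,0],[0,0,-0.5,0,0,0,0],[0,0,-0.4,0,0,0,0],[0,0,-0.2,0,0,0,0],[0,0,0,0,0,0,0],[0,0,0,0,0,0,0]]'
python3 -m pendant '[[0,0,-0.15,0,0,0,0],[0,0,-0.15,0,0,0,0],[0,0,0,0,0,0,0]]'
python3 -m pendant '[[0,0,-0.1,0,0,0,0],[0,0,-0.1,0,0,0,0],[0,0,0,0,0,0,0]]'
```

```text
time: 13.1
tool_pos: [0.6093, -0.2228, 0.2031]
ee_rot: [3.14, -0.001, 1.569]
wrist_force: [0.7, -0.3, -4.4]
width: 0.0079
finger_force: 30.0
time: 13.4
tool_pos: [0.6096, -0.223, 0.2017]
ee_rot: [3.138, -0.0, 1.569]
wrist_force: [-1.4, 0.5, 2.0]
width: 0.0081
finger_force: 30.0
time: 13.7
tool_pos: [0.6097, -0.223, 0.2015]
ee_rot: [3.136, 0.001, 1.569]
wrist_force: [-3.0, 1.3, 8.3]
width: 0.0079
finger_force: 30.0
```

Contact at bar z of about 0.210, with a slight -x force, suggests the bar is on the rear slope. I'll ease it forward and settle it.

```bash
python3 -m pendant '[[0,0,0.2,0,0,0,0],[-0.3,0,0.2,0,0,0,0],[-0.4,0,0,0,0,0,0],[0,0,-0.15,0,0,0,0],[0,0,-0.15,0,0,0,0],[0,0,0,0,0,0,0]]'
python3 -m pendant '[[0,0,-0.1,0,0,0,0],[0,0,-0.1,0,0,0,0],[0,0,0,0,0,0,0]]'
```

```text
time: 14.3
tool_pos: [0.6041, -0.2228, 0.2018]
ee_rot: [3.133, 0.0, 1.57]
wrist_force: [3.4, 1.4, 6.6]
width: 0.0081
finger_force: 30.0
time: 14.6
tool_pos: [0.6042, -0.2229, 0.2016]
ee_rot: [3.132, 0.001, 1.57]
wrist_force: [2.2, 2.4, 10.5]
width: 0.0081
finger_force: 30.0
```

The force sign reversed at the same height, so the seat lies between the two positions. I'll centre, unload, release and retreat.

```bash
python3 -m pendant '[[0,0,0.2,0,0,0,0],[0.3,0,0,0,0,0,0],[0,0,0,0,0,0,0]]'
python3 -m pendant '[[0,0,0,0,0,0,0.12],[0,0,0,0,0,0,0.2],[0,0,0,0,0,0,0.3],[0,0,0,0,0,0,0.4],[0,0,0,0,0,0,0.4],[0,0,0,0,0,0,0.4]]'
python3 -m pendant '[[0,0,0.5,0,0,0,0.4],[0,0,1.5,0,0,0,0.4],[0,0,3,0,0,0,0.4],[0,0,4,0,0,0,0.4],[0,0,4,0,0,0,0.4],[-3,0,0,0,0,0,0.4],[-4,0,0,0,0,0,0.4],[-4,0,0,0,0,0,0.4]]'
python3 -m pendant '[[-4,2,0,0,0,0,0.4],[-4,3,0,0,0,0,0.4],[-3,4,0,0,0,0,0.4],[0,4,0,0,0,0,0.4],[0,4,0,0,0,0,0.4],[0,4,0,0,0,0,0.4],[0,4,0,0,0,0,0.4],[0,0,0,0,0,0,0.4]]'
python3 - <<'E'
from bench import robot, imaging
import cv2,numpy as np
s=imaging.snapshot("scene")[:,:,::-1];t=imaging.snapshot("top")[:,:,::-1]
a=np.hstack([cv2.resize(s[170:310,170:270],None,fx=4,fy=4,interpolation=cv2.INTER_CUBIC),cv2.resize(t[80:220,350:450],None,fx=4,fy=4,interpolation=cv2.INTER_CUBIC)])
cv2.imwrite("pics/c8.png",a)
E
```

```text
time: 14.9
tool_pos: [0.6045, -0.223, 0.2015]
ee_rot: [3.14, -0.0, 1.569]
wrist_force: [-1.8, 0.9, 10.4]
width: 0.008
finger_force: 30.0
time: 15.5
tool_pos: [0.6052, -0.2228, 0.1985]
ee_rot: [3.141, -0.002, 1.569]
wrist_force: [0.2, -0.2, -0.4]
width: 0.0375
finger_force: 0.0
time: 16.3
tool_pos: [0.4945, -0.2229, 0.3307]
ee_rot: [3.138, 0.0, 1.57]
wrist_force: [-0.5, -0.8, 0.6]
width: 0.0372
finger_force: 0.0
time: 17.1
tool_pos: [0.3848, 0.0309, 0.331]
ee_rot: [3.137, -0.003, 1.577]
wrist_force: [-0.1, 0.2, 0.6]
width: 0.0375
finger_force: 0.0
```

View pics/c8.png

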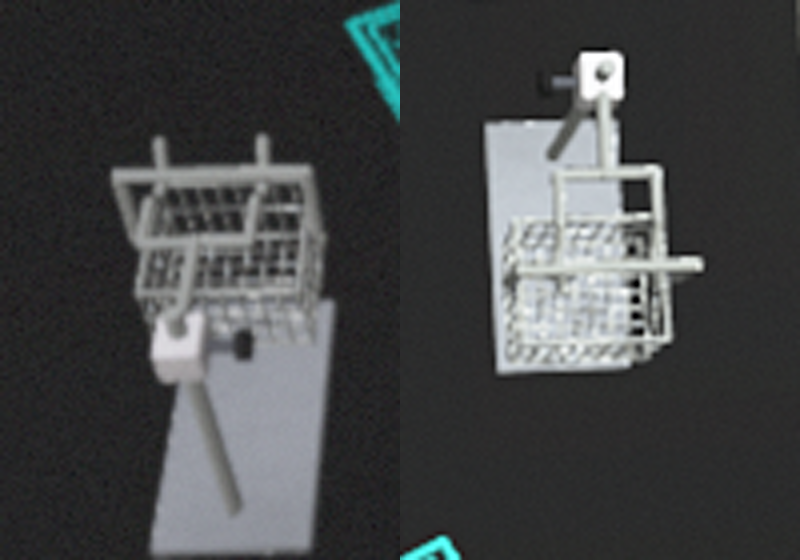

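The bar lies on both prongs behind their tips (scene crop about (160,140) and (262,140)), and the basket hangs level. I'll let any swing die down, check it is still, and hand in.

```bash
for i in 1 2 3 4; do python3 -m pendant '[[0,0,0,0,0,0,0.4],[0,0,0,0,0,0,0.4],[0,0,0,0,0,0,0.4],[0,0,0,0,0,0,0.4],[0,0,0,0,0,0,0.4],[0,0,0,0,0,0,0.4],[0,0,0,0,0,0,0.4],[0,0,0,0,0,0,0.4]]' | head -1; done
python3 - <<'E'
from bench import robot, imaging
import cv2,numpy as np,time
f=lambda n:imaging.snapshot(n)
a=[f("scene") for _ in range(6)]
c=lambda i:cv2.GaussianBlur(i[200:270,195:260],(5,5),0).astype(float)
print([abs(c(x)-c(a[0])).mean().round(2) for x in a], abs(c(a[0])-c(cv2.imread("pics/scene0.png")[:,:,::-1])).mean())
s=a[0][:,:,::-1]; t=f("top")[:,:,::-1]
cv2.imwrite("pics/c9.png",np.hstack([cv2.resize(s[170:310,170:270],None,fx=4,fy=4,interpolation=cv2.INTER_CUBIC),cv2.resize(t[80:220,350:450],None,fx=4,fy=4,interpolation=cv2.INTER_CUBIC)]))
E
```

```text
time: 18.0
time: 18.8
time: 19.6
time: 20.4
[np.float64(0.0), np.float64(0.66), np.float64(0.65), np.float64(0.66), np.float64(0.63), np.float64(0.7)] 20.75824175824176
```

View pics/c9.png

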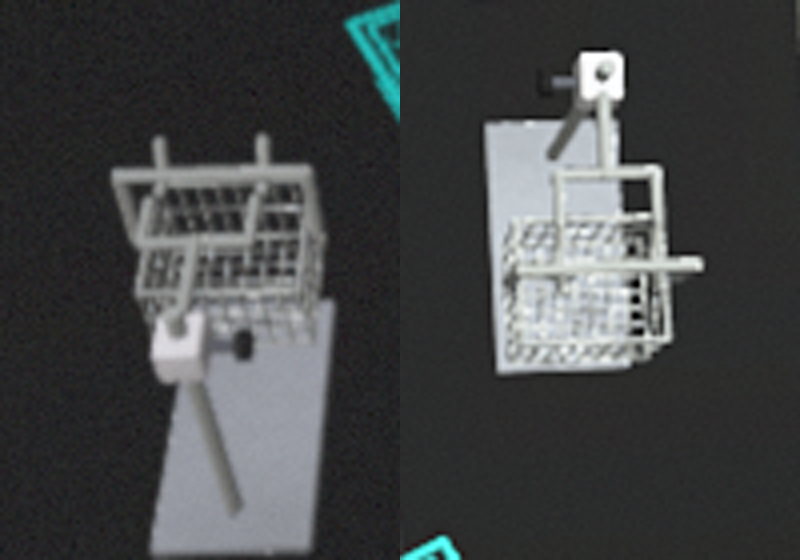

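The basket hangs still (the six frames differ only by noise), level and free, on both prongs behind the tips.

```bash
python3 -c "
from bench import robot
print(robot.close_job())"
```

```text
the job is handed in; nothing more can be done
None
```

The basket hangs still and level by its handle on both prongs, behind their upturned tips; the gripper has let go and backed off, and I handed the job in at about 21 s.

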